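# Sound the drilled block with a depth gauge

## Task

Three holes have been drilled into the aluminium block in the tilted vice, but only one of them goes down to full depth. Take the steel depth gauge out of its wooden stand, push it into the holes until it bottoms to find the one where the mark round the gauge comes down level with the block's face, press it firmly home there and let go, leaving the gauge standing in that hole. Leave the other things on the bench where they are.

Things in the scene. Friction and masses are not known exactly. Their poses are not given: they have to be found in the camera images.
- gauge: Depth gauge: loose steel rod, 190 mm long, 0.2 to 0.4 kg. Origin at the centre of its foot, z along the rod to the handle. From the foot: tapered nose (8 mm across widening to 16 mm over 8 mm), 16 mm rod up to 130 mm, then a round handle 26 mm across, 130 to 190 mm. It starts upright, nose down, in the stand's hole, foot 10 mm and top 200 mm above the bench, free to lean a little.
- gauge_tip (a point): Centre of the gauge's foot (its nose end).
- gauge_mark (a point): Centre of the dark mark ring round the gauge, 85 mm from the foot.
- stand: Fixed wooden block, 75 x 75 mm and 50 mm high, that holds the gauge in an upright hole 18 mm in diameter and 40 mm deep at its centre. Origin at the centre of its underside, z up.
- block: Fixed aluminium block in a grey vice, 60 (x) x 150 (y) x 105 mm (z), leaning 32 degrees towards the robot's side. Origin at the centre of its underside; z is the axis of the holes, out of their mouths. Three blind holes 19 mm across, 2 mm chamfer, open in the face z = 105 mm at y = -45, 0, 45 mm. They look alike; one, not always the same, is 85 mm deep, the others end 60 to 68 mm down.
- hole_right (a point): Centre of the mouth of the hole at y = -45 mm of the block, in the plane of the face.
- hole_middle (a point): Centre of the mouth of the middle hole, in the plane of the face. The vice's jaws reach 62 mm up the block from its underside, 45 mm to either side of the row of holes; its base is 150 x 200 mm.
- hole_left (a point): Centre of the mouth of the hole at y = +45 mm of the block, in the plane of the face.
- paint_bottle: Bystander: small brown paint bottle, 36 mm across, 85 mm high, standing to the left of the vice. Origin under its centre.
- wood_offcut: Bystander: wooden offcut, 40 x 30 x 25 mm, in front of the vice. Origin under its centre.
- tape_roll: Bystander: roll of paper tape, 64 mm across, 20 mm high, to the right of the stand. Origin under its centre.
- screwdriver: Bystander: screwdriver, 150 mm long, lying on the robot's side of the stand. Origin under its middle.
- model_wagon: Bystander: red model railway wagon, 134 x 40 x 51 mm, left on the bench. Origin under its centre.
- caliper: Bystander: steel caliper, 170 mm long, 10 mm thick, lying beyond the stand. Origin under its middle.
Things that resemble listed ones, but are neither listed nor needed, are in the scene too. Leave any turquoise look-alike of the part that bears block alone.

How it is judged:
By the outcome, as a careful person would: the job done as asked, in the order asked, and still so for the second after the job is handed in, with the robot touching nothing.
It also fails if it takes over 64 s, if anything falls off the work surface, if the arm or the gripper's body presses on something with over 40 N, if the wrist force passes 120 N, or if a joint passes its speed limit or range.

## Robot

A 7-joint arm with a two-finger parallel gripper is mounted at the origin on the work surface. World frame = base frame: x ahead of the robot, y to its left, z up, the work surface at z = 0. Lengths are in m, angles in rad, forces in N, time in s.
With the tool pointing down it reaches from about 0.4 to 0.925 m from the base axis. Payload 4.1 kg.
Tool frame: the origin (TCP) lies on the centre line of the jaws, within the pads' length; the fingertips stand 25 mm ahead of it and the grasp point (between the pads) lies 6 mm ahead of it (arm.nose_length is the distance from the TCP to the fingertips, in m); z points along the fingers, y is the line along which they close (so a half turn about z gives the same grasp; the last joint's range is limited). The gripper opens to 85 mm and grips with 20 to 120 N. Pads are 22 mm wide; open, the fingers measure 114 mm over their backs; the gripper's body (76 mm by 85 mm) begins 54 mm behind the grasp point. The pads swing forward as they close: fully open they stand 13 mm farther back than shut.
Start: joints at [-1.321, 0.398, 0.045, 1.537, -0.019, 1.207, -0.051], TCP at [0.222, 0.611, 0.256] pointing down, gripper open.
Joint ranges: [-2.82, 2.82], [-0.49, 2.23], [-1.37, 1.46], [0, 2.46], [-1.36, 4.5], [0.23, 2], [-2.94, 2.94]. Speed limits (rad/s): [2.57, 2.57, 3.14, 3.14, 3.14, 3.14, 3.14].

## Interface

Orientations are given as a unit quaternion [x, y, z, w].
In Python, from rig import arm, cams gives the robot as it stands.
- The arm moves only by the shell command python3 -m creep 'ROWS' [OPENING] [FORCE]. ROWS is JSON, a list of rows, each a list of 2 entries, a list of its own where there are three numbers: the shift along the tool's x, y, z in cm, then the turn about the tool's z in rad. A call has 1 to 20 rows; each row shifts and turns the commanded pose from where the row before left it, along the tool's axes as they then stand; what a row does not reach is not made up. A row lasts 1/8 s, in which the tool goes at most 62.5 mm and 10.7 degrees, less where a joint would pass 70% of its speed; a pose out of reach is approached as far as the arm can. A call is refused whole if a number of a shift passes 6.25 or a number of a turn 0.188, either way. A call with a gripper value outside its range is refused whole. OPENING is the finger opening in cm, from 0 to 8.54, set as the call begins (- or left out, the last holds). The fingers move at their own pace and stop on an object; FORCE is the grip in N (left out, the last holds). Time passes only in rows, so rows that do not move let the fingers close. It gives the time, the measured TCP pose, the force, the opening and the grip force at its end, in the units of the state.
- arm.get_state(): the state, without advancing time (a new reading comes with each control period).
- cams.get_image(name): name is "side" or "top" or "wrist"; returns the picture (400x640x3 uint8, red, green, blue); there is no depth.
- cams.calibration(name): a dict with "intrinsics" (3x3 intrinsics, pixels), "rvec" (rotation vector, rad) and "tvec" (3), from world to camera coordinates, as OpenCV has them; the wrist camera has in their place "T_tool_cam" (4x4, takes a point from camera to tool coordinates, whose origin is the TCP and whose axes are the flange's). Camera axes: x right, y down, z forward; pixel columns grow to the right and rows downward; lengths in m; the calibration is good to about 2 mm. A picture is of the moment at which its call begins: read the wrist's pose just before it. calibration takes no time and is no camera call.
- arm.hand_in(): hands the job in; it is judged then, once.
The state is a dict: "time_s": time; "joints": joint angles; "joint_velocities": joint speeds; "effort": joint torques, N m; "eef_pos": TCP position; "tool_rot": TCP orientation; "wrist_force": force on the tool from outside, world axes, zero at the start; "moment": the same for the moment, N m; "finger_gap": finger opening in m; "grip_force": force on a finger pad.
Only numpy, scipy, OpenCV 4.12 (cv2) and the standard library are available. Lean on these libraries where they do the work, as an engineer would, in place of code of your own. Each camera call takes 0.05 s, during which the arm holds its last target. There are 200 camera calls.

## Working session

There is one attempt and no reset: what is moved stays moved. The work goes in short steps, Python scripts to look and compute and a shell command to move; the robot and the scene stay as the last step left them, time stands still between calls to the robot, and variables do not carry over. Pictures are saved under pics/ and viewed, at most 10 in all, crops included, and the job is handed in when it is done.

```bash
mkdir -p pics; python3 - <<'E'
from rig import arm,cams
import cv2,numpy as np
s=arm.get_state();print({k:np.round(v,3).tolist() for k,v in s.items()})
for n in("side","top","wrist"):
    cv2.imwrite(f"pics/{n}0.png",cams.get_image(n)[:,:,::-1]); c=cams.calibration(n);print(n,{k:np.round(v,4).tolist() for k,v in c.items()})
E
```

```text
{'time_s': 0.0, 'joints': [-1.321, 0.399, 0.045, 1.538, -0.019, 1.207, -0.051], 'joint_velocities': [0.001, -0.0, 0.002, 0.002, -0.001, 0.001, -0.001], 'effort': [-0.0, -47.513, 1.365, -25.422, 0.012, 0.009, -0.0], 'eef_pos': [0.222, 0.61, 0.255], 'tool_rot': [0.173, 0.985, -0.001, -0.0], 'wrist_force': [0.161, 0.953, 0.16], 'moment': [-0.031, 0.017, 0.041], 'grip_force': 0.0, 'finger_gap': 0.085}
side {'intrinsics': [[365.2838, 0.0, 318.5162], [0.0, 365.2838, 198.1959], [0.0, 0.0, 1.0]], 'rvec': [2.0955, -0.3711, 0.2205], 'tvec': [-0.4764, 0.1742, 0.8235]}
top {'intrinsics': [[451.1692, 0.0, 323.9028], [0.0, 451.1692, 202.768], [0.0, 0.0, 1.0]], 'rvec': [2.1546, -2.1707, 0.1295], 'tvec': [0.0034, 0.5023, 1.4548]}
wrist {'intrinsics': [[283.0644, 0.0, 316.2754], [0.0, 283.0644, 201.4365], [0.0, 0.0, 1.0]], 'T_tool_cam': [[-0.0008, -0.9558, -0.2939, 0.0757], [1.0, -0.0009, 0.0004, -0.0001], [-0.0007, -0.2939, 0.9558, -0.1167], [0.0, 0.0, 0.0, 1.0]]}
```

View pics/top0.png

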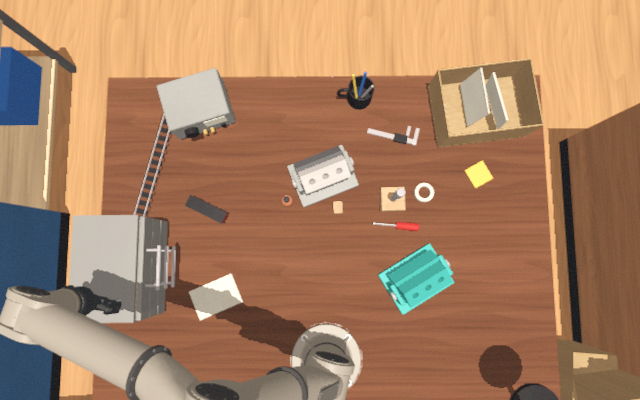

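View pics/side0.png

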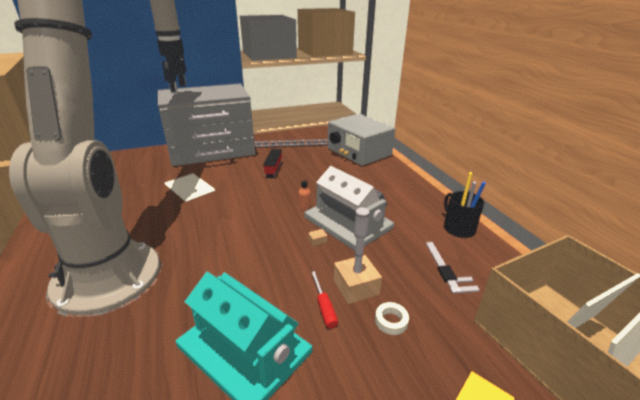

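The top view shows the stand and gauge at (393,198) and the grey vice and block at (325,178). The side view shows the gauge at (361,240) and the block face at (348,185).
- **Possible gauges:** the rod at top (400,192), the screwdriver (400,226), the caliper (395,135) and the pens (360,90). I choose the upright rod in the wooden stand.
- **Possible blocks:** the grey one (325,175) and the turquoise one (417,280). I choose the grey one.

A close crop will check both.

```bash
cat > h.py <<'E'
from rig import arm,cams
import cv2,numpy as np
from scipy.spatial.transform import Rotation as R
def ray(n,uv,st=None):
    c=cams.calibration(n);K=np.array(c["intrinsics"])
    d=np.linalg.inv(K)@np.array([uv[0],uv[1],1.])
    if n=="wrist":
        T=np.array(c["T_tool_cam"]);Rw=R.from_quat(st["tool_rot"]).as_matrix()
        return Rw@T[:3,3]+np.array(st["eef_pos"]),Rw@T[:3,:3]@d
    Rm=cv2.Rodrigues(np.array(c["rvec"]))[0]
    return -Rm.T@np.array(c["tvec"]).ravel(),Rm.T@d
def plane(n,uv,z,st=None):
    o,d=ray(n,uv,st);return o+d*(z-o[2])/d[2]
def tri(rs):
    A=0;b=0;
    for o,d in rs:
        d=d/np.linalg.norm(d);P=np.eye(3)-np.outer(d,d);A=A+P;b=b+P@o
    p=np.linalg.solve(A,b)
    return p,[float(np.linalg.norm((np.eye(3)-np.outer(d,d)/(d@d))@(p-o))) for o,d in rs]
def proj(n,p,st=None):
    c=cams.calibration(n);K=np.array(c["intrinsics"]);p=np.array(p,float)
    if n=="wrist":
        T=np.array(c["T_tool_cam"]);Rw=R.from_quat(st["tool_rot"]).as_matrix()
        q=T[:3,:3].T@(Rw.T@(p-st["eef_pos"])-T[:3,3])
    else: q=cv2.Rodrigues(np.array(c["rvec"]))[0]@p+np.array(c["tvec"]).ravel()
    q=K@q;return q[:2]/q[2]
E
python3 - <<'E'
import cv2,numpy as np
t=cv2.imread("pics/top0.png")[140:220,280:420];s=cv2.imread("pics/side0.png")[160:310,295:405]
t=cv2.resize(t,None,fx=4,fy=4,interpolation=cv2.INTER_CUBIC)
s=cv2.resize(s,None,fx=4,fy=4,interpolation=cv2.INTER_CUBIC)[:600]
s=cv2.resize(s,(220,300)) if 0 else s
cv2.imwrite("pics/tc.png",t);cv2.imwrite("pics/sc.png",s)
# combine within 800x600: top crop 3x (420x240), side crop 4x 440x600 -> 
c=np.zeros((600,800,3),np.uint8);c[:, :440]=s[:600,:440]
t=cv2.imread("pics/top0.png")[145:215,285:415-10];t=cv2.resize(t,None,fx=3,fy=3,interpolation=cv2.INTER_CUBIC);c[:t.shape[0],440:440+t.shape[1]]=t[:, :360]
cv2.imwrite("pics/comb.png",c)
E
```

```text
(no output)
```

View pics/comb.png

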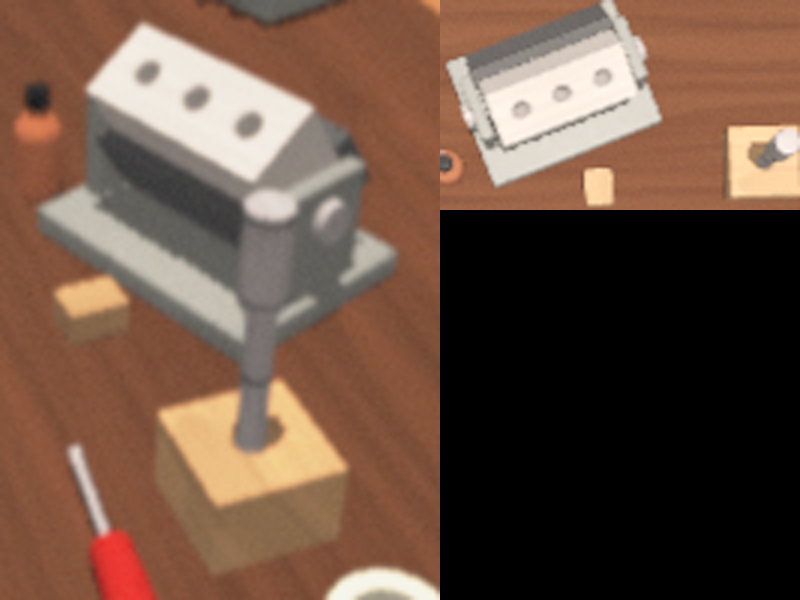

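The crop confirms a steel rod with a handle in the wooden stand (side handle top at (362,212), top view (401,192)). The grey block has three holes, at side (332,178), (344,184.5), (357,191) and top (312,182), (326,176), (339,171).

```bash
python3 - <<'E'
from h import *
S=[(332,178),(344.25,184.5),(357.25,191)];T=[(312.3,181.7),(325.7,176),(339,170.7)]
P=[]
for a,b in zip(S,T):
    p,e=tri([ray("side",a),ray("top",b)]);P.append(p);print(p.round(4),np.round(e,4))
print(np.linalg.norm(P[0]-P[2]))
p,e=tri([ray("side",(362.5,211.8)),ray("top",(401,192))]);print("gtop",p.round(4),np.round(e,4))
print("rod at stand top",plane("side",(357.5,270),.05).round(4),"hole top",plane("top",(393,197.5),.05).round(4))
y=(P[0]-P[2]);y[2]=0;y/=np.linalg.norm(y);x=np.cross(y,[0,0,1]);print("y",y,"x",x)
a=np.radians(32)
for sg in(1,-1):
  z=np.cos(a)*np.array([0,0,1])+sg*np.sin(a)*x;print(sg,z,"origin",P[1]-.105*z)
E
```

```text
[0.5566 0.035  0.1316] [0.0008 0.0008]
[ 0.5737 -0.0063  0.131 ] [0.0003 0.0003]
[ 0.5901 -0.0475  0.1315] [0.0004 0.0004]
0.08904839833519068
gtop [ 0.5122 -0.2251  0.199 ] [0.0002 0.0002]
rod at stand top [ 0.5128 -0.2236  0.05  ] hole top [ 0.5155 -0.2249  0.05  ]
y [-0.37610644  0.92657647  0.        ] x [ 0.92657647  0.37610644 -0.        ]
1 [0.49101072 0.19930605 0.8480481 ] origin [ 0.5221725  -0.02719586  0.04191399]
-1 [-0.49101072 -0.19930605  0.8480481 ] origin [0.62528475 0.01465841 0.04191399]
```

```bash
cat >> h.py <<'E'
YB=np.array([-0.376,0.927,0]);ZB=np.array([-0.491,-0.199,0.848])
def show(tgt=None,yax=YB):
    s=arm.get_state();Rw=R.from_quat(s["tool_rot"]).as_matrix()
    print("t",round(s["time_s"],2),"tcp",np.round(s["eef_pos"],4),"F",np.round(s["wrist_force"],1),"M",np.round(s["moment"],2),"gap",round(s["finger_gap"],4),"grip",round(s["grip_force"],1))
    y=Rw.T@yax;a=-np.arctan2(y[0],y[1]);a=(a+np.pi/2)%np.pi-np.pi/2
    print("turn to YB",round(a,3),"tool z",Rw[:,2].round(3),"j7",round(s["joints"][6],2))
    if tgt is not None:print("shift cm",(100*Rw.T@(np.array(tgt)-s["eef_pos"])).round(2))
    return s,Rw
E
python3 - <<'E'
from h import *
s,Rw=show([.5,.2,.30]); print(100*Rw.T@np.array([.5123-.5,-.2247-.2,0]))
E
```

```text
t 0.15 tcp [0.222  0.6105 0.2555] F [-0.4  0.9 -0.1] M [-0.01 -0.06  0.03] gap 0.0854 grip 0.0
turn to YB -0.734 tool z [-0.    -0.001 -1.   ] j7 -0.05
shift cm [-40.16 -29.08  -4.4 ]
[-15.66681847 -39.49381121   0.0589519 ]
```

```bash
python3 -m creep '[[[-4,-2.9,-0.45],0],[[-4,-2.9,-0.45],0],[[-4,-2.9,-0.45],0],[[-4,-2.9,-0.45],0],[[-4,-2.9,-0.45],0],[[-4,-2.9,-0.45],0],[[-4,-2.9,-0.45],0],[[-4,-2.9,-0.45],0],[[-4,-2.9,-0.45],0],[[-4,-2.9,-0.45],0],[[-2,-4,0],0],[[-2,-4,0],0],[[-2,-4,0],0],[[-2,-4,0],0],[[-2,-4,0],0],[[-2,-4,0],0]]'
python3 -c "
from h import *
show([.5123,-.2247,.30])"
```

```text
time_s: 2.15
eef_pos: [0.5296, -0.0662, 0.3012]
tool_rot: [0.173, 0.985, 0.0, -0.0]
wrist_force: [0.1, -0.2, 0.1]
finger_gap: 0.0855
grip_force: 0.0
t 2.15 tcp [ 0.5296 -0.0662  0.3012] F [ 0.1 -0.2  0.1] M [0.01 0.01 0.01] gap 0.0855 grip 0.0
turn to YB -0.734 tool z [-0.  0. -1.] j7 1.36
shift cm [ -3.79 -15.49   0.11]
```

```bash
python3 -m creep '[[[-0.95,-3.87,0],0],[[-0.95,-3.87,0],0],[[-0.95,-3.87,0],0],[[-0.95,-3.87,0],0],[[0,0,0],-0.147],[[0,0,0],-0.147],[[0,0,0],-0.147],[[0,0,0],-0.147],[[0,0,0],-0.146],[[0,0,0],0],[[0,0,0],0]]'
python3 -c "
from h import *
s,_=show([.5123,-.2247,.176])
cv2.imwrite('pics/w1.png',cams.get_image('wrist')[:,:,::-1])
print(proj('wrist',[.5122,-.2251,.2],s))"
```

```text
time_s: 3.52
eef_pos: [0.5124, -0.2233, 0.3011]
tool_rot: [-0.19, 0.982, 0.0, -0.0]
wrist_force: [-0.6, 0.4, -0.1]
finger_gap: 0.0854
grip_force: 0.0
t 3.52 tcp [ 0.5124 -0.2233  0.3011] F [-0.6  0.4 -0.1] M [0.03 0.01 0.02] gap 0.0854 grip 0.0
turn to YB -0.002 tool z [-0.  0. -1.] j7 2.4
shift cm [ 0.06 -0.13 12.51]
[313.77268226 210.4503982 ]
```

View pics/w1.png

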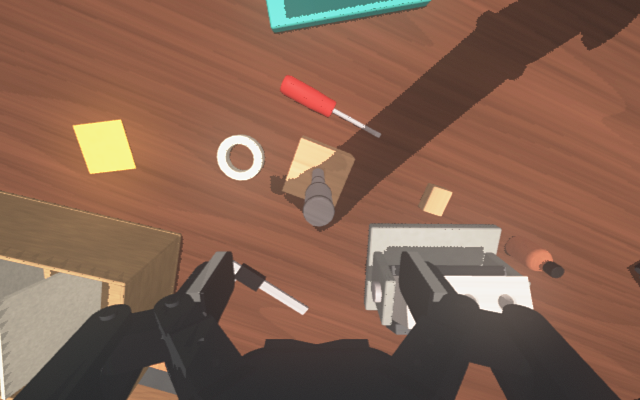

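The wrist view shows the gauge top at (318,207), 4 px from where I predicted it, so the match is good.

```bash
python3 -c "
from h import *
s,_=show()
p=plane('wrist',(318,207),.2,s);print(p)
show([p[0],p[1],.176])"
```

```text
t 3.58 tcp [ 0.5125 -0.2233  0.3012] F [0.  0.5 0. ] M [0.01 0.02 0.05] gap 0.0855 grip 0.0
turn to YB -0.002 tool z [-0.  0. -1.] j7 2.4
[ 0.50823952 -0.22304249  0.2       ]
t 3.58 tcp [ 0.5125 -0.2233  0.3012] F [0.  0.5 0. ] M [0.01 0.02 0.05] gap 0.0855 grip 0.0
turn to YB -0.002 tool z [-0.  0. -1.] j7 2.4
shift cm [ 0.38  0.18 12.52]
```

```bash
python3 -m creep '[[[0.05,0,3.1],0],[[0.05,0,3.1],0],[[0.05,0,3.1],0],[[0.05,0.05,3.2],0],[[0,0,0],0]]' && python3 -m creep '[[[0,0,0],0],[[0,0,0],0],[[0,0,0],0],[[0,0,0],0],[[0,0,0],0],[[0,0,0],0]]' 0 40
python3 -c "
from h import *
s,_=show()"
```

```text
time_s: 4.2
eef_pos: [0.5088, -0.2228, 0.1741]
tool_rot: [-0.191, 0.982, 0.001, -0.003]
wrist_force: [0.5, 0.1, 0.5]
finger_gap: 0.0851
grip_force: 0.0
time_s: 4.95
eef_pos: [0.5111, -0.2235, 0.1773]
tool_rot: [-0.191, 0.981, 0.0, 0.001]
wrist_force: [-0.9, 1.5, 6.0]
finger_gap: 0.0251
grip_force: 39.0
t 4.95 tcp [ 0.5111 -0.2235  0.1773] F [-0.9  1.5  6. ] M [0.39 0.27 0.03] gap 0.0251 grip 39.0
turn to YB -0.0 tool z [ 0.001  0.001 -1.   ] j7 2.47
```

```bash
python3 -m creep '[[[0,0,-1.0],0],[[0,0,-1.0],0],[[0,0,-1.1],0],[[0,0,0],0],[[0,0,0],0]]' && python3 -m creep '[[[0,0,0],0],[[1.1,0,0.04],0],[[1.1,0,0.12],0],[[1.1,0,0.2],0],[[1.05,0,0.27],0],[[1.05,0,0.35],0],[[1.0,0,0.42],0],[[0.95,0,0.45],0],[[0.9,0,0.45],0],[[0,0,0],0],[[0,0,0],0]]' - 20
python3 -c "
from h import *
s,_=show()
i=cams.get_image('side')[140:300,270:430,::-1];cv2.imwrite('pics/s1.png',cv2.resize(i,None,fx=3.7,fy=3.7,interpolation=2))"
```

```text
time_s: 5.58
eef_pos: [0.5102, -0.2236, 0.2071]
tool_rot: [-0.191, 0.982, 0.0, -0.0]
wrist_force: [-0.4, 0.5, -3.8]
finger_gap: 0.025
grip_force: 39.6
time_s: 6.95
eef_pos: [0.4337, -0.2548, 0.1841]
tool_rot: [-0.192, 0.981, 0.0, -0.001]
wrist_force: [1.1, 0.6, -1.2]
finger_gap: 0.0251
grip_force: 40.0
t 6.95 tcp [ 0.4337 -0.2548  0.1841] F [ 1.1  0.6 -1.2] M [ 0.19 -0.23  0.  ] gap 0.0251 grip 40.0
turn to YB 0.0 tool z [-0.001 -0.    -1.   ] j7 2.54
```

View pics/s1.png

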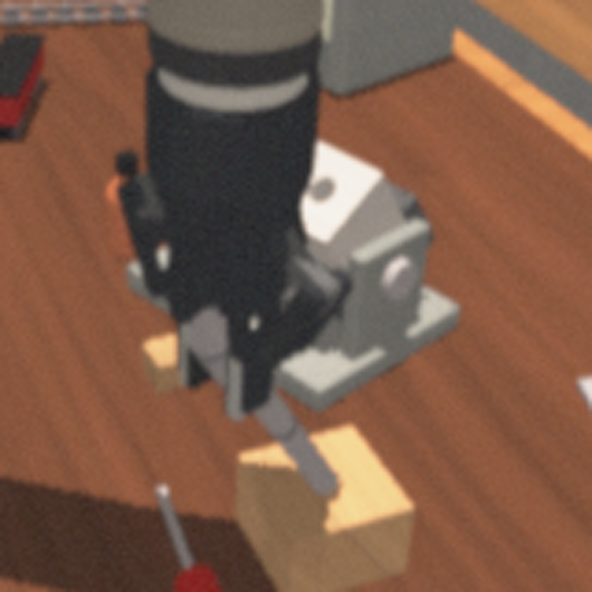

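```bash
python3 -m creep '[[[0,0,0],0],[[0,0,0],0],[[0,0,-2],0],[[0,0,-3],0],[[0,0,-4],0],[[0,0,-4],0],[[0,0,-2],0]]' 0 120
python3 -c "
from h import *
H=np.array([.5901,-.0475,.1315])
s,_=show(H+ZB*.201+[0,0,.006])"
```

```text
time_s: 7.88
eef_pos: [0.4339, -0.2556, 0.3362]
tool_rot: [-0.191, 0.982, -0.001, 0.001]
wrist_force: [0.5, -0.3, -2.7]
finger_gap: 0.0236
grip_force: 117.9
t 7.88 tcp [ 0.4339 -0.2556  0.3362] F [ 0.5 -0.3 -2.7] M [-0.01  0.07  0.04] gap 0.0236 grip 117.9
turn to YB -0.001 tool z [ 0.001 -0.001 -1.   ] j7 2.45
shift cm [-11.64  13.43   2.81]
```

```bash
python3 -m creep '[[[0,2.6,0],0],[[-2.3,2.7,0],0],[[-2.3,2.7,0],0],[[-2.3,2.7,0.5],0],[[-2.3,2.7,1],0],[[-2.4,0,1.3],0],[[0,0,0],0],[[0,0,0],0]]'
python3 -c "
from h import *
H=np.array([.5901,-.0475,.1315])
s,_=show(H+ZB*.201+[0,0,.006])
c=np.zeros((560,800,3),np.uint8)
i=cams.get_image('side')[120:260,290:390,::-1];c[:560,:400]=cv2.resize(i,None,fx=4,fy=4,interpolation=2)
i=cams.get_image('top')[130:230,300:400,::-1];c[:400,400:]=cv2.resize(i,None,fx=4,fy=4,interpolation=2)
cv2.imwrite('pics/c2.png',c)
f=H+ZB*.04
print(proj('side',f),proj('top',f),proj('side',H+ZB*.17),proj('side',H),proj('top',H))"
```

```text
time_s: 8.88
eef_pos: [0.4904, -0.0879, 0.306]
tool_rot: [-0.191, 0.982, -0.0, -0.001]
wrist_force: [-0.5, -0.0, -3.6]
finger_gap: 0.0239
grip_force: 118.5
t 8.88 tcp [ 0.4904 -0.0879  0.306 ] F [-0.5 -0.  -3.6] M [-0.05  0.08  0.04] gap 0.0239 grip 118.5
turn to YB -0.001 tool z [-0.002 -0.001 -1.   ] j7 2.08
shift cm [-0.11  0.   -0.2 ]
[351.93806548 181.65172674] [342.16616796 174.85798052] [332.47252917 146.17039014] [357.07454522 191.01438511] [339.0412244  170.55898545]
```

View pics/c2.png

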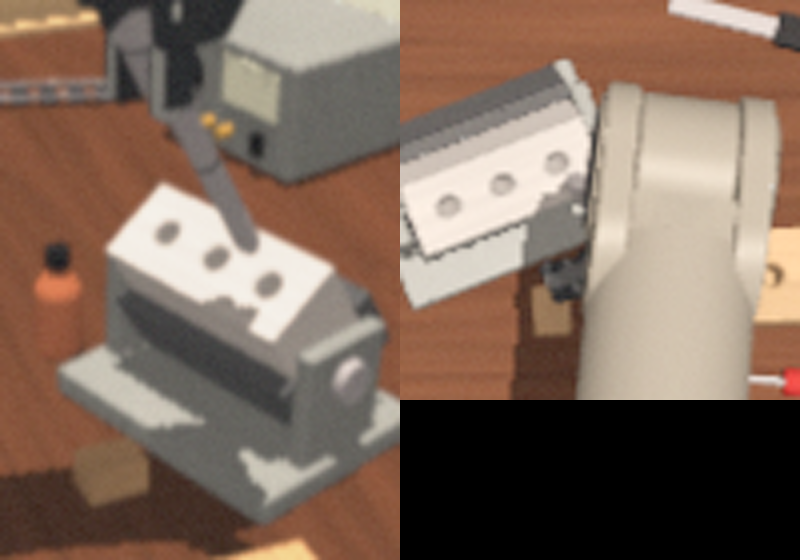

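Side view: the foot is at (352,181) against a predicted (351.9,181.7), and the mark at (342,161) with the rod/handle junction at (336,149). The next step checks the tilt from those.

```bash
python3 -c "
from h import *
s,_=show()
G=np.array(s['eef_pos'])-[0,0,.006]
h=ZB[:2]/np.linalg.norm(ZB[:2])
for t in(26,29,32,35):
  a=np.radians(t);z=np.array([*(h*np.sin(a)),np.cos(a)]);print(t,proj('side',G-.161*z).round(1),proj('side',G-.076*z).round(1),proj('side',G-.031*z).round(1))
"
```

```text
t 8.97 tcp [ 0.4906 -0.088   0.3066] F [ 0.2 -0.3 -3. ] M [-0.01  0.07  0.04] gap 0.0236 grip 118.5
turn to YB -0.002 tool z [-0. -0. -1.] j7 2.08
26 [347.2 187.4] [337.2 162.7] [331.2 148. ]
29 [349.5 184.9] [338.3 161.4] [331.7 147.5]
32 [351.7 182.3] [339.5 160.2] [332.2 146.9]
35 [353.8 179.6] [340.6 158.8] [332.7 146.4]
```

```bash
python3 -m creep '[[[-0.5,0,0.5],0],[[-0.53,0,0.85],0],[[-0.53,0,0.85],0],[[-0.53,0,0.85],0],[[-0.27,0,0.42],0],[[0,0,0],0]]' 0 60; python3 -m creep '[[[-0.4,0,0.64],0],[[-0.4,0,0.64],0],[[0,0,0],0]]' 
python3 -c "
from h import *
H=np.array([.5901,-.0475,.1315])
s,_=show(H+ZB*.161+[0,0,.006])"
```

```text
time_s: 9.72
eef_pos: [0.5126, -0.0778, 0.2709]
tool_rot: [-0.192, 0.981, 0.0, -0.001]
wrist_force: [-0.4, 0.3, -4.1]
finger_gap: 0.0238
grip_force: 118.5
time_s: 10.1
eef_pos: [0.52, -0.0745, 0.2575]
tool_rot: [-0.192, 0.981, 0.0, -0.001]
wrist_force: [-1.5, -0.0, -6.8]
finger_gap: 0.0237
grip_force: 118.4
t 10.1 tcp [ 0.52   -0.0745  0.2575] F [-1.5 -0.  -6.8] M [0.2  1.01 0.11] gap 0.0237 grip 118.4
turn to YB 0.0 tool z [-0.002  0.    -1.   ] j7 2.09
shift cm [ 1.02 -0.13 -1.65]
```

```bash
python3 -c "
from h import *
c=np.zeros((560,800,3),np.uint8)
i=cams.get_image('side')[120:260,290:390,::-1];c[:560,:400]=cv2.resize(i,None,fx=4,fy=4,interpolation=2)
i=cams.get_image('wrist')[:,200:480,::-1];c[:560,400:]=cv2.resize(i,(400,560),interpolation=2)
cv2.imwrite('pics/c3.png',c)"
```

```text
(no output)
```

View pics/c3.png

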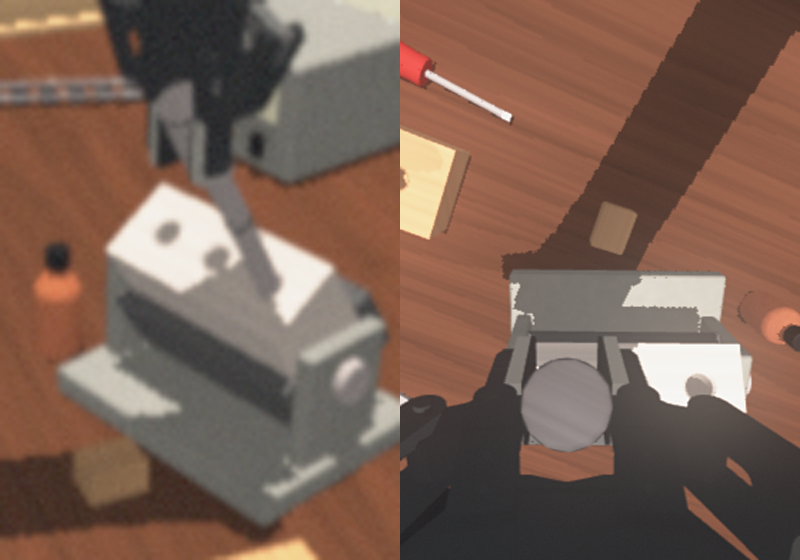

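The side view shows the rod entering the right hole at crop (270,288), about 20 mm in, with the mark at (241,228). I'll continue slowly.

```bash
python3 -m creep '[[[-0.27,-0.05,0.42],0],[[-0.27,-0.05,0.42],0],[[-0.27,0,0.42],0],[[0,0,0],0]]' 0 40; python3 -c "
from h import *
H=np.array([.5901,-.0475,.1315])
s,_=show(H+ZB*.161+[0,0,.006])"
```

```text
time_s: 10.7
eef_pos: [0.5272, -0.0722, 0.2454]
tool_rot: [-0.192, 0.981, 0.001, -0.002]
wrist_force: [-4.0, 1.8, -6.0]
finger_gap: 0.0239
grip_force: 118.2
t 10.7 tcp [ 0.5272 -0.0722  0.2454] F [-4.   1.8 -6. ] M [0.51 1.57 0.24] gap 0.0239 grip 118.2
turn to YB 0.001 tool z [-0.003  0.001 -1.   ] j7 2.09
shift cm [ 1.78 -0.07 -2.86]
```

```bash
python3 -m creep '[[[0,0,0],0],[[0,0,0],0],[[0,0,0],0]]' 2.5 40; python3 -c "
from h import *
show()"
```

```text
time_s: 11.08
eef_pos: [0.5288, -0.0723, 0.2464]
tool_rot: [-0.192, 0.981, 0.0, 0.001]
wrist_force: [-2.3, 1.1, -4.5]
finger_gap: 0.0253
grip_force: 36.6
t 11.07 tcp [ 0.5288 -0.0723  0.2464] F [-2.3  1.1 -4.5] M [0.84 0.83 0.24] gap 0.0253 grip 36.6
turn to YB 0.0 tool z [ 0.001  0.001 -1.   ] j7 2.09
```

Softer grip works. I'll push on with compliance, stopping to look at the force.

```bash
python3 -m creep '[[[-0.27,0,0.42],0],[[-0.27,0,0.42],0],[[-0.27,0,0.42],0],[[0,0,0],0]]' 2.5 30; python3 -c "
from h import *
H=np.array([.5901,-.0475,.1315])
s,_=show(H+ZB*.161+[0,0,.006])"; python3 -m creep '[[[-0.27,0,0.42],0],[[-0.27,0,0.42],0],[[0,0,0],0]]'; python3 -c "
from h import *
H=np.array([.5901,-.0475,.1315])
s,_=show(H+ZB*.161+[0,0,.006])"
```

```text
time_s: 11.58
eef_pos: [0.5358, -0.0696, 0.2331]
tool_rot: [-0.192, 0.981, 0.0, -0.0]
wrist_force: [-3.0, 3.2, -5.4]
finger_gap: 0.0252
grip_force: 36.6
t 11.57 tcp [ 0.5358 -0.0696  0.2331] F [-3.   3.2 -5.4] M [0.79 1.01 0.23] gap 0.0252 grip 36.6
turn to YB 0.0 tool z [-0.001  0.    -1.   ] j7 2.09
shift cm [ 2.67  0.01 -4.09]
time_s: 11.95
eef_pos: [0.5405, -0.0675, 0.2248]
tool_rot: [-0.192, 0.981, 0.0, -0.001]
wrist_force: [-3.6, 3.5, -6.2]
finger_gap: 0.0251
grip_force: 36.7
t 11.95 tcp [ 0.5405 -0.0675  0.2248] F [-3.6  3.5 -6.2] M [0.82 1.25 0.3 ] gap 0.0251 grip 36.7
turn to YB 0.0 tool z [-0.001  0.    -1.   ] j7 2.1
shift cm [ 3.18 -0.   -4.92]
```

```bash
for k in 1 2; do python3 -m creep '[[[-0.16,0,0.25],0],[[-0.16,0,0.25],0],[[0,0,0],0]]'; done; python3 -c "
from h import *
H=np.array([.5901,-.0475,.1315])
s,_=show(H+ZB*.161+[0,0,.006])"
```

```text
time_s: 12.32
eef_pos: [0.543, -0.0664, 0.2201]
tool_rot: [-0.192, 0.981, 0.0, -0.001]
wrist_force: [-5.8, 4.0, -3.2]
finger_gap: 0.0255
grip_force: 37.0
time_s: 12.7
eef_pos: [0.5456, -0.0653, 0.2151]
tool_rot: [-0.191, 0.981, 0.001, -0.001]
wrist_force: [-7.2, 2.7, -2.3]
finger_gap: 0.0251
grip_force: 37.2
t 12.7 tcp [ 0.5456 -0.0653  0.2151] F [-7.2  2.7 -2.3] M [0.87 1.77 0.24] gap 0.0251 grip 37.2
turn to YB -0.0 tool z [-0.003  0.001 -1.   ] j7 2.1
shift cm [ 3.75 -0.02 -5.88]
```

```bash
python3 -m creep '[[[-0.16,0,0.25],0],[[-0.16,0,0.25],0],[[0,0,0],0]]';  python3 -c "
from h import *
H=np.array([.5901,-.0475,.1315])
s,_=show(H+ZB*.161+[0,0,.006])
p=[proj('side',H+ZB*k) for k in (0,.015,.025)];print(np.round(p,1))
c=np.zeros((560,800,3),np.uint8)
i=cams.get_image('side')[140:240,310:380,::-1];cv2.imwrite('pics/c4.png',cv2.resize(i,None,fx=6,fy=6,interpolation=2))"
```

```text
time_s: 13.08
eef_pos: [0.548, -0.0641, 0.2101]
tool_rot: [-0.191, 0.982, 0.001, -0.002]
wrist_force: [-8.5, 2.6, -0.8]
finger_gap: 0.0251
grip_force: 37.3
t 13.07 tcp [ 0.548  -0.0641  0.2101] F [-8.5  2.6 -0.8] M [0.9  2.07 0.26] gap 0.0251 grip 37.3
turn to YB -0.0 tool z [-0.004  0.001 -1.   ] j7 2.1
shift cm [ 4.03 -0.02 -6.37]
[[357.1 191. ]
 [355.2 187.6]
 [353.9 185.2]]
```

View pics/c4.png

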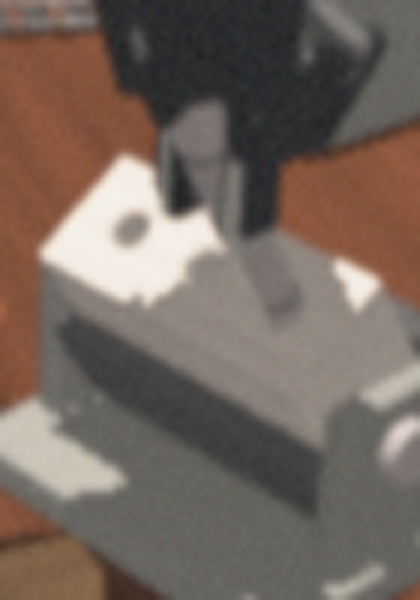

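The dark band sits near the mouth (crop (284,311)), with no ring visible on the rod above. This hole seems deeper than 75 mm, so I'll relieve the side load and push on to the bottom.

```bash
cat > q.py <<'E'
from h import *
import sys
H={'r':np.array([.5901,-.0475,.1315]),'m':np.array([.5737,-.0063,.131]),'l':np.array([.5566,.035,.1316])}[sys.argv[1]]
s,Rw=show();e=np.array(s['eef_pos'])-[0,0,.006]-H
print("depth mm",round(161-1000*e@ZB,1),"axialF",round(float(np.array(s['wrist_force'])@ZB),1),"off tool mm",(1000*Rw.T@(ZB*(e@ZB)-e)).round(1))
E
python3 -m creep '[[[0.2,0,0],0],[[0.1,0,0],0],[[0,0,0],0]]'; python3 q.py r; python3 -m creep '[[[-0.12,0,0.25],0],[[-0.12,0,0.25],0],[[0,0,0],0]]';python3 q.py r;python3 -m creep '[[[-0.12,0,0.2],0],[[-0.12,0,0.2],0],[[0,0,0],0]]';python3 q.py r
```

```text
time_s: 13.5
eef_pos: [0.5472, -0.0645, 0.21]
tool_rot: [-0.192, 0.981, 0.0, 0.0]
wrist_force: [-2.1, 3.7, -6.6]
finger_gap: 0.0247
grip_force: 36.6
t 13.5 tcp [ 0.5472 -0.0645  0.21  ] F [-2.1  3.7 -6.6] M [1.21 0.84 0.28] gap 0.0247 grip 36.6
turn to YB 0.001 tool z [ 0.     0.001 -1.   ] j7 2.1
depth mm 75.0 axialF -5.3 off tool mm [-0.6 -0.4 -0.4]
time_s: 13.88
eef_pos: [0.549, -0.064, 0.2056]
tool_rot: [-0.192, 0.981, 0.001, -0.0]
wrist_force: [-5.8, 4.7, -2.3]
finger_gap: 0.0252
grip_force: 37.2
t 13.88 tcp [ 0.549  -0.064   0.2056] F [-5.8  4.7 -2.3] M [1.13 1.36 0.26] gap 0.0252 grip 37.2
turn to YB 0.0 tool z [-0.001  0.001 -1.   ] j7 2.1
depth mm 79.8 axialF -0.1 off tool mm [-1.3 -0.2 -0.8]
time_s: 14.25
eef_pos: [0.5508, -0.0632, 0.2019]
tool_rot: [-0.192, 0.981, 0.001, -0.001]
wrist_force: [-7.6, 3.8, 1.5]
finger_gap: 0.0249
grip_force: 37.4
t 14.25 tcp [ 0.5508 -0.0632  0.2019] F [-7.6  3.8  1.5] M [1.2  1.71 0.26] gap 0.0249 grip 37.4
turn to YB 0.0 tool z [-0.002  0.001 -1.   ] j7 2.1
depth mm 83.9 axialF 4.3 off tool mm [-1.5 -0.2 -0.9]
```

```bash
python3 -m creep '[[[0.15,0,0],0],[[0,0,0],0],[[0,0,0],0]]' 0 120; python3 q.py r; python3 -m creep '[[[-0.1,0,0.2],0],[[-0.1,0,0.2],0],[[0,0,0],0]]';python3 q.py r;python3 -m creep '[[[-0.1,0,0.2],0],[[-0.1,0,0.2],0],[[0,0,0],0]]';python3 q.py r
```

```text
time_s: 14.62
eef_pos: [0.5504, -0.0632, 0.202]
tool_rot: [-0.192, 0.981, 0.001, 0.001]
wrist_force: [-4.5, 5.7, -1.1]
finger_gap: 0.0237
grip_force: 117.7
t 14.62 tcp [ 0.5504 -0.0632  0.202 ] F [-4.5  5.7 -1.1] M [1.38 1.23 0.35] gap 0.0237 grip 117.7
turn to YB 0.001 tool z [ 0.001  0.001 -1.   ] j7 2.1
depth mm 83.7 axialF 0.1 off tool mm [-1.7 -0.3 -1. ]
time_s: 15.0
eef_pos: [0.5504, -0.0637, 0.2014]
tool_rot: [-0.191, 0.982, 0.001, -0.001]
wrist_force: [-17.6, 4.9, 22.3]
finger_gap: 0.0234
grip_force: 120.0
t 15.0 tcp [ 0.5504 -0.0637  0.2014] F [-17.6   4.9  22.3] M [1.51 3.65 0.5 ] gap 0.0234 grip 120.0
turn to YB -0.0 tool z [-0.003  0.002 -1.   ] j7 2.1
depth mm 84.1 axialF 26.6 off tool mm [-2.1  0.2 -1.3]
time_s: 15.38
eef_pos: [0.5505, -0.0641, 0.2009]
tool_rot: [-0.191, 0.982, 0.002, -0.003]
wrist_force: [-30.4, 4.0, 45.3]
finger_gap: 0.0238
grip_force: 122.4
t 15.38 tcp [ 0.5505 -0.0641  0.2009] F [-30.4   4.   45.3] M [1.58 6.14 0.59] gap 0.0238 grip 122.4
turn to YB -0.001 tool z [-0.007  0.003 -1.   ] j7 2.1
depth mm 84.5 axialF 52.6 off tool mm [-2.4  0.5 -1.5]
```

```bash
python3 -m creep '[[[0.1,0,-0.2],0],[[0.1,0,-0.2],0],[[0.05,0,-0.1],0],[[0,0,0],0]]'; python3 q.py r; python3 -m creep '[[[0,0,0],0],[[0,0,0],0],[[0,0,0],0],[[0,0,0],0]]' 5 20; python3 -m creep '[[[0.53,0,-0.85],0],[[1.06,0,-1.7],0],[[2,0,-3.2],0],[[2,0,-3.2],0],[[2,0,-3.2],0],[[0,0,0],0],[[0,0,0],0]]'
python3 -c "
from h import *
H=np.array([.5901,-.0475,.1315])
s,_=show()
print(np.round([proj('side',H+ZB*k) for k in (0,.045,.105)],1),np.round([proj('wrist',H+ZB*k,s) for k in (0,.045,.105)],1))
c=np.zeros((600,800,3),np.uint8)
i=cams.get_image('side')[120:220,310:376,::-1];c[:,:396]=cv2.resize(i,None,fx=6,fy=6,interpolation=2)
i=cams.get_image('wrist')[100:,180:480,::-1];c[:400,400:]=cv2.resize(i,(400,400))
cv2.imwrite('pics/c5.png',c)"
```

```text
time_s: 15.88
eef_pos: [0.5503, -0.0638, 0.2014]
tool_rot: [-0.191, 0.982, 0.001, -0.001]
wrist_force: [-13.8, 3.3, 14.6]
finger_gap: 0.0238
grip_force: 119.5
t 15.88 tcp [ 0.5503 -0.0638  0.2014] F [-13.8   3.3  14.6] M [1.46 2.96 0.43] gap 0.0238 grip 119.5
turn to YB -0.0 tool z [-0.002  0.002 -1.   ] j7 2.1
depth mm 84.0 axialF 18.5 off tool mm [-2.2  0.1 -1.4]
time_s: 16.38
eef_pos: [0.552, -0.0639, 0.1983]
tool_rot: [-0.191, 0.982, -0.0, 0.001]
wrist_force: [0.3, -0.3, -0.9]
finger_gap: 0.0497
grip_force: 0.0
time_s: 17.25
eef_pos: [0.4808, -0.092, 0.3199]
tool_rot: [-0.191, 0.982, 0.0, 0.0]
wrist_force: [0.7, 0.2, 0.9]
finger_gap: 0.0498
grip_force: 0.0
t 17.25 tcp [ 0.4808 -0.092   0.3199] F [0.7 0.2 0.9] M [ 0.   -0.02  0.05] gap 0.0498 grip 0.0
turn to YB -0.0 tool z [ 0.001  0.001 -1.   ] j7 2.08
[[357.1 191. ]
 [351.3 180.4]
 [342.8 165. ]] [[316.  278.6]
 [316.  278.9]
 [315.9 279.5]]
```

View pics/c5.png

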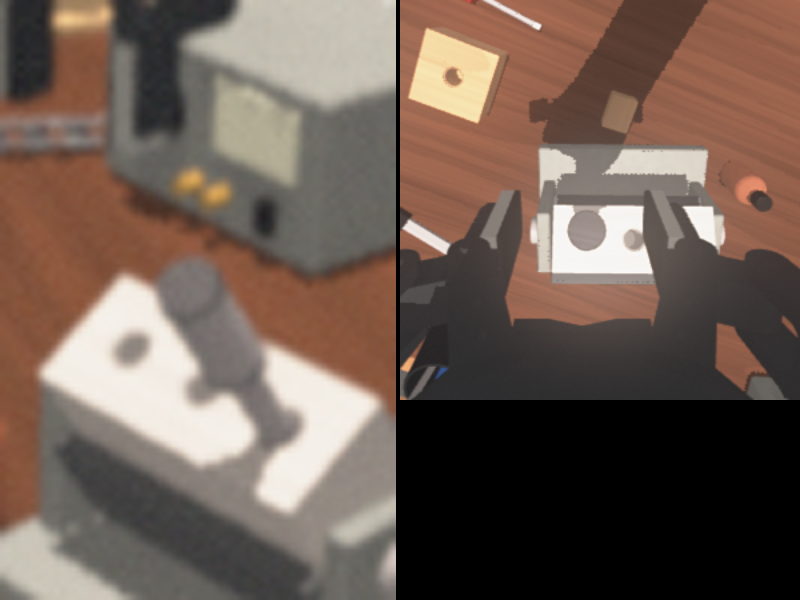

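The gauge stands in the right hole. In the side view its handle top is at (342,168), where full depth predicts (343,165) and a shallow hole about (340,160). No mark is left above the face, and the gripper is clear of it.

```bash
python3 -c "
from rig import arm
print(arm.hand_in())"
```

```text
the job is handed in; nothing more can be done
None
```

The gauge is standing in the right-hand hole (`hole_right`), the first one I tried. It bottomed at about 84 mm measured (the full-depth hole is 85 mm), I pressed it home with about 50 N, let go and handed the job in at about 17 s; I did not probe the other two holes.

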